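# Reseat the card terminal and tighten its clamp until it clicks

## Task

The card terminal has slid part-way out of its counter stand. Push it gently along the cradle until it is fully home against the rubber buffers, then turn the clamp knob on top of the stand clockwise until its torque limiter slips over one click, and stop there without going on to a second. Leave the terminal clamped, the knob let go, and the things around the stand where they are.

Things in the scene. Friction and masses are not known exactly. Their poses are not given: they have to be found in the camera images.
- stand: Grey metal counter stand, fixed. Origin: mid-cradle, at counter height; x runs along the cradle to the buffers and column, z up. Base plate x -100 to +146 mm, 96 mm wide, 5 mm thick; the terminal lies on it between two rails 79 mm apart inside, x -39 to +85 mm, tops 27 mm above the counter. Column x +95 to +130 mm, 58 mm wide; black clamp arm on it, 50 mm wide, x +44 to +130 mm, 70 to 90 mm high.
- buffers (a point): Point between the faces of the two rubber buffers at the end of the cradle (stand x = +84 mm, 26 mm above the counter), facing -x. They give about 1 mm per 4 N, at most 4 mm, then stop hard. The terminal is fully home when its far end touches them.
- card_terminal: Hand-held card terminal lying on its back in the cradle, 169 x 76 x 50 mm, 0.24 to 0.48 kg, 2 mm of play each side. Origin: centre of its underside; x points to its thick far end (at x = +84 mm), along the stand's x; z up. Fully home its origin is at x = 0 to +2 mm of the stand; it starts 18 to 40 mm short of that. It is plastic: more than 25 N of push is rough.
- nose (a point): Middle of the terminal's blunt near end, the place to push it home: 84 mm to -x of its origin and 13 mm above its underside. The end face is about 55 mm wide and stands upright from 5 to 22 mm above the underside, which lies 5 mm above the counter. Nothing stands in front of it.
- knob_grip (a point): Point on the knob's upright axis (stand x = +74 mm), 118.5 mm above the counter: a good TCP height for a grasp from above. The knob is round, fluted, black, 38 mm across, 96 to 128 mm above the counter; under it a steel flange 45 mm across, 90 to 95 mm. It neither rises nor sinks. Clockwise from above drives a rubber foot under the arm down on the terminal's far end. A grip of 40 N turns it.
- knob_mark (a point): Outer edge of the pointer rib on the knob's top face, 18 mm from the knob's axis, 128 mm above the counter. It turns with the knob.
- flange_mark (a point): Rib on the steel flange under the knob, 18 mm from the axis, at -x of it in the flange's own frame. Both marks start in line and turn together until the limiter slips; then the knob's mark runs ahead clockwise, to +y in this point's frame: 18 mm x sin of the slip, 3.6 mm at the crest of the first click, 6.9 mm when it is done (0.39 rad), 10 mm at the crest of the second.
- clamp_axis (a point): Point on the arm's top under the knob, 90 mm above the counter. The foot starts 3 to 10 mm clear of the terminal (hard to see) and sinks 4 mm per rad: the knob turns 0.8 to 2.4 rad at 0.34 Nm, tightens over 0.4 to 0.8 rad to about 0.58 Nm, then slips: the torque falls to about 0.1 Nm over 0.2 to 0.39 rad, then builds up again (one click done). It stays tight when let go.
- tape_roll: Roll of brown parcel tape lying flat, 98 mm across, 48 mm high, behind the column of the stand. Origin: centre of its underside. Leave it alone.
- snack_bar: Wrapped snack bar, 159 x 52 x 14 mm, beside the stand. Origin: centre of its underside. Leave it alone.
- tip_tin: Round tin, 69 mm across, 41 mm high, beside the column. Origin: centre of its underside. Leave it alone.
Mind the look-alikes: they are no part of the job. Of the things that look like the card_terminal, the larger one is meant.

How it is judged:
By the outcome, as a careful person would: the job done as asked, in the order asked, and still so for the second after the job is handed in, with the robot touching nothing.
It also fails if it takes over 72 s, if anything falls off the work surface, if the arm or the gripper's body presses on something with over 40 N, if the wrist force passes 120 N, or if a joint passes its speed limit or range.

## Robot

A 6-joint arm with a two-finger parallel gripper is mounted at the origin on a cart in front of the work surface, level with it; the furniture and walls round the work are solid. World frame = base frame: x ahead of the robot, y to its left, z up, the work surface at z = 0. Lengths are in mm, angles in rad, forces in N, time in s.
With the tool pointing down it reaches from about 325 to 1000 mm from the base axis. Payload 5.1 kg.
Tool frame: the origin (TCP) lies between the finger pads, 19 mm behind the fingertips; this is the grasp point; z points along the fingers, y is the line along which they close (so a half turn about z gives the same grasp; the last joint's range is limited). The gripper opens to 85 mm and grips with 20 to 120 N. Pads are 22 mm wide; open, the fingers measure 114 mm over their backs; the gripper's body (76 mm by 85 mm) begins 54 mm behind the grasp point. The pads swing forward as they close: fully open they stand 13 mm farther back than shut.
Start: joints at [-1.275, 0.124, 1.65, -0, 1.367, -0.083], TCP at [240.341, -603.921, 250.022] pointing down, gripper open.
Joint ranges: [-2.61, 2.61], [-1.02, 2.33], [0.03, 2.71], [-1.35, 4.49], [0.32, 2.68], [-2.91, 2.91]. Speed limits (rad/s): [2.57, 2.57, 3.14, 3.14, 3.14, 3.14].

## Interface

Orientations are given as a unit quaternion [w, x, y, z].
In Python, from rig import get_obs, optics, ticket, finder gives the robot as it stands.
- The arm moves only by the tool apply_moves, never from a script. Its argument "moves" is a list of rows, each a list of 3 entries, a list of its own where there are three numbers: the turn, a rotation vector about the tool's x, y, z in rad, then the shift along the tool's x, y, z in cm, then the closure, from 0 (fully open) to 1 (shut). A call has 1 to 20 rows; each row is the pose to reach, as a shift and turn from the pose commanded when the call began, along the tool's axes at that moment; what a row does not reach only later rows make up. A row lasts 1/10 s, in which the tool goes at most 50 mm and 8.59 degrees, less where a joint would pass 70% of its speed; a pose out of reach is approached as far as the arm can. A call with a gripper value outside its range is refused whole. The fingers move at their own pace and stop on an object; the grip force is fixed at half the most. Time passes only in rows, so rows that repeat a pose let the fingers close. It gives the time, the measured TCP pose, the force, the opening and the grip force at its end, in the units of the state.
- get_obs(): the state, without advancing time (a new reading comes with each control period).
- optics.grab_frame(name): name is "scene" or "top" or "wrist"; returns a dict with "frame" (420x560x3 uint8, red, green, blue), "K" (3x3 intrinsics, pixels), "eye" and "orientation" of the camera in the world. Camera axes: x right, y down, z forward; pixel columns grow to the right and rows downward; lengths in mm; the calibration is good to about 2 mm. A picture is of the moment at which its call begins. There is no depth.
- ticket.hand_in(): hands the job in; it is judged then, once.
Trained networks look in a picture, given as the dict that the camera call returned (one of the last four; its "shot" number tells which), for a name from the list of things; names that differ only in an ending like _2 or _b are one class to them, and where a whole thing is asked for, a point or a joint stands for the part that bears it (a point fixed in the world has none). Each returns a list of dicts, best first, with "conf" (0 to 1); they miss things now and then, are a little off and sometimes report something else, mostly with a low value. They report only what shows in the picture. A call takes as long as a camera call. They do not tell look-alikes from the thing itself.
- finder.spot_in(picture, label): "centre" ([column, row] in pixels, amid what is visible of it).
The state is a dict: "t": time; "joint_pos": joint angles; "dq": joint speeds; "joint_torque": joint torques, N m; "tcp_pos": TCP position; "tool_rot": TCP orientation; "ft_force": force on the tool from outside, world axes, zero at the start; "ft_torque": the same for the moment, N m; "grip_width": finger opening in mm; "finger_force": force on a finger pad.
Only numpy, scipy, OpenCV 4.12 (cv2) and the standard library are available. Lean on these libraries where they do the work, as an engineer would, in place of code of your own. Each camera call takes 0.05 s, during which the arm holds its last target. There are 200 camera calls.

## Working session

There is one attempt and no reset: what is moved stays moved. The work goes in short steps, Python scripts to look and compute and a tool call to move; the robot and the scene stay as the last step left them, time stands still between calls to the robot, and variables do not carry over. Pictures are saved under pics/ and viewed, at most 10 in all, crops included, and the job is handed in when it is done.

Besides the shell and the picture viewer there is one more tool, called after "Emit:" as name([rows], argument=value, ...), one row to a line, values as JSON. apply_moves: Moves the arm, as the interface text tells. Its arguments: {"type":"object","properties":{"moves":{"type":"array"}},"required":["moves"]}

```bash
ls; mkdir -p pics
cat > h.py <<'E'
import numpy as np, cv2
from scipy.spatial.transform import Rotation as R
from rig import get_obs, optics, ticket, finder
def rot(q): return R.from_quat([q[1],q[2],q[3],q[0]])
def ray(p,px):
    d=np.linalg.solve(np.array(p["K"]),[px[0],px[1],1.]); return np.array(p["eye"]),CR(p).apply(d)
def CR(p):
    o=np.array(p["orientation"]); return R.from_matrix(o) if o.shape==(3,3) else rot(o)
def onz(p,px,z):
    e,d=ray(p,px); return e+d*(z-e[2])/d[2]
def proj(p,X):
    c=CR(p).inv().apply(np.array(X)-np.array(p["eye"])); u=np.array(p["K"])@c; return u[:2]/u[2]
def save(p,n): cv2.imwrite("pics/"+n,cv2.cvtColor(p["frame"],cv2.COLOR_RGB2BGR))
E
python3 - <<'E'
from h import *
o=get_obs(); print(o)
for c in("scene","top"):
    p=optics.grab_frame(c); save(p,c+"0.png"); print(c,p["eye"],p["orientation"],p["K"])
    for n in["stand","buffers","card_terminal","nose","knob_grip","knob_mark","flange_mark","clamp_axis","tape_roll","snack_bar","tip_tin"]:
        print(n,[(np.round(d["centre"],1).tolist(),round(d["conf"],2)) for d in finder.spot_in(p,n)][:4])
E
```

```text
pics
{'t': 0.0, 'joint_pos': array([-1.27462369e+00,  1.24513258e-01,  1.65167495e+00, -4.96307481e-06,
        1.36753751e+00, -8.26047098e-02]), 'dq': array([-0.00097902, -0.00089451, -0.00097321,  0.00064346, -0.00019339,
        0.00041204]), 'joint_torque': array([-2.15373613e-03, -4.23618186e+01, -3.65452552e+01, -3.54629094e-05,
        6.90694142e-03,  9.17823940e-06]), 'tcp_pos': array([ 240.15864166, -603.38015663,  248.74716447]), 'tool_rot': array([-1.06019324e-03,  9.82118853e-01,  1.88258921e-01, -1.16087754e-04]), 'ft_force': array([ 0.20685974, -0.20774878, -0.30075404]), 'ft_torque': array([ 0.02563832,  0.01123059, -0.082146  ]), 'finger_force': 0.0, 'grip_width': 85.44778416316228}
scene [-13.32490589 748.74478356 633.47441294] [ 0.17975557 -0.38253025  0.81346522 -0.39954084] [[414.35758847   0.         276.09331732]
 [  0.         414.35758847 211.68110796]
 [  0.           0.           1.        ]]
stand [([252.3, 266.3], 0.61)]
buffers [([245.0, 261.3], 0.88)]
card_terminal [([295.1, 250.5], 0.77)]
nose [([367.3, 210.6], 0.62), ([249.8, 230.4], 0.39)]
knob_grip
[... 257 characters left out ...]
)]
top [472.72011099 333.92168681 958.13701868] [-0.00308055  0.71037691 -0.70343955  0.02297733] [[443.49213455   0.         271.87850818]
 [  0.         443.49213455 207.58063721]
 [  0.           0.           1.        ]]
stand [([232.6, 222.3], 0.93)]
buffers [([228.2, 219.6], 0.81)]
card_terminal [([388.2, 236.3], 0.57), ([281.5, 234.1], 0.56)]
nose [([385.2, 235.0], 0.65), ([281.2, 235.5], 0.58)]
knob_grip [([234.1, 218.8], 0.88), ([149.3, 208.5], 0.2)]
knob_mark []
flange_mark [([230.6, 218.2], 0.57), ([229.6, 216.4], 0.29)]
clamp_axis [([232.3, 220.8], 0.66)]
tape_roll [([150.2, 218.2], 0.92)]
snack_bar [([308.6, 187.5], 0.96)]
tip_tin [([232.5, 166.2], 0.57), ([233.0, 218.7], 0.45)]
```

Run:
```python
import cv2,numpy as np
a=cv2.imread("pics/top0.png")[120:300,90:450]; b=cv2.imread("pics/scene0.png")[150:350,130:430]
a=cv2.resize(a,(600,300),interpolation=3);b=cv2.resize(b,(450,300),interpolation=3)
b=cv2.copyMakeBorder(b,0,0,0,150,0)
cv2.imwrite("pics/c1.png",np.vstack([a,b]))
```

```text
(no output)
```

View pics/c1.png

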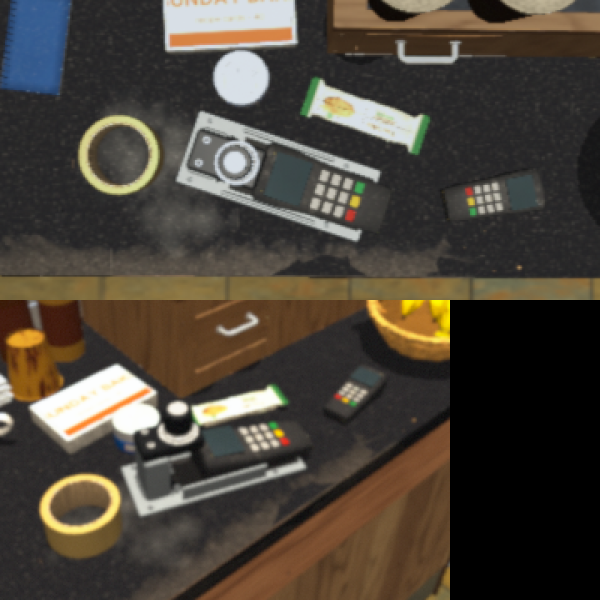

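The crop shows two look-alikes. The large terminal in the cradle is at top px (282,234), and a smaller loose terminal is at (388,236). The one in the cradle is meant. The knob is at (232,217), the tape at (150,218), the tin at (233,166) and the bar at (308,187).

```bash
cat > fit.py <<'E'
from h import *
from scipy.optimize import least_squares
p=optics.grab_frame("top"); s=optics.grab_frame("scene")
cr=np.array([[203,112],[380,172],[357,240],[180,180]])/1.6667+[90,120]
M=np.array([[146,-48,5],[-100,-48,5],[-100,48,5],[146,48,5.]])
def T(v,X):
    X=np.atleast_2d(X).astype(float); c,sn=np.cos(v[2]),np.sin(v[2])
    return np.c_[v[0]+c*X[:,0]-sn*X[:,1], v[1]+sn*X[:,0]+c*X[:,1], X[:,2]]
P=lambda c,X: np.array([proj(c,x) for x in X])
f=lambda v:(P(p,T(v,M))-cr).ravel()
w=onz(p,[282,234],5); r=least_squares(f,[w[0],w[1],1.3],x_scale=[1,1,.01])
v=r.x
if __name__=="__main__":
    print(v,r.fun.round(1))
    K=T(v,[[74,0,118.5],[74,0,128]]); print("knob",K, P(p,K),P(s,K))
    for c,n,(y0,y1,x0,x1),k in((p,"top",(170,270,180,340),5),(s,"scene",(190,310,200,360),5)):
        im=cv2.cvtColor(c["frame"],cv2.COLOR_RGB2BGR)[y0:y1,x0:x1]; im=cv2.resize(im,None,fx=k,fy=k,interpolation=2)
        def dl(X,col,closed=True): cv2.polylines(im,[np.int32((P(c,T(v,X))-[x0,y0]+.5)*k)],closed,col,1)
        dl(M,(0,0,255))
        for sg in(1,-1): dl([[-39,sg*39.5,27],[85,sg*39.5,27]],(0,255,0),False)
        a=np.linspace(0,6.28,40)
        dl(np.c_[74+19*np.cos(a),19*np.sin(a),0*a+128],(255,0,255)); dl(np.c_[74+22.5*np.cos(a),22.5*np.sin(a),0*a+95],(255,255,0))
        dl([[44,-25,90],[130,-25,90],[130,25,90],[44,25,90]],(0,165,255))
        cv2.imwrite(f"pics/fit_{n}.png",im)
E
python3 fit.py
```

```text
[461.87029439 314.56869905   1.25356443] [-0.7 -1.2  1.4 -0.4  1.   1.2 -1.6  0.4]
knob [[484.95369011 384.87628642 118.5       ]
 [484.95369011 384.87628642 128.        ]] [[232.39259504 217.14453977]
 [232.08420266 217.06741924]] [[251.11065864 225.02860918]
 [250.99234199 221.23187589]]
```

View pics/fit_top.png

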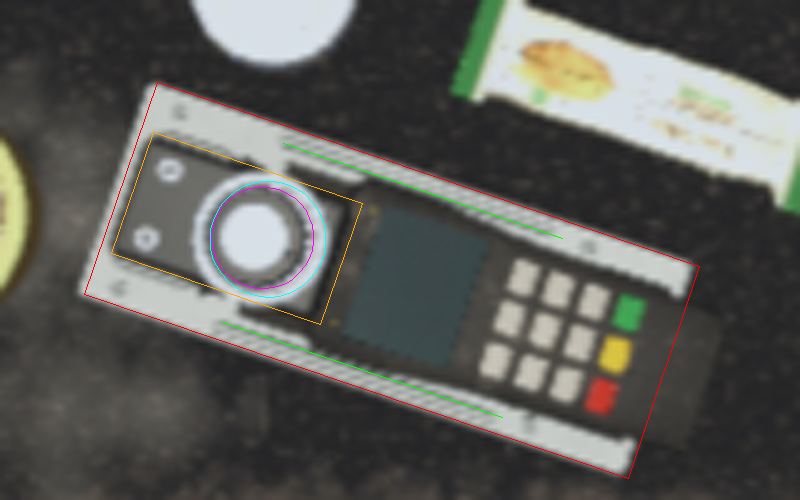

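View pics/fit_scene.png

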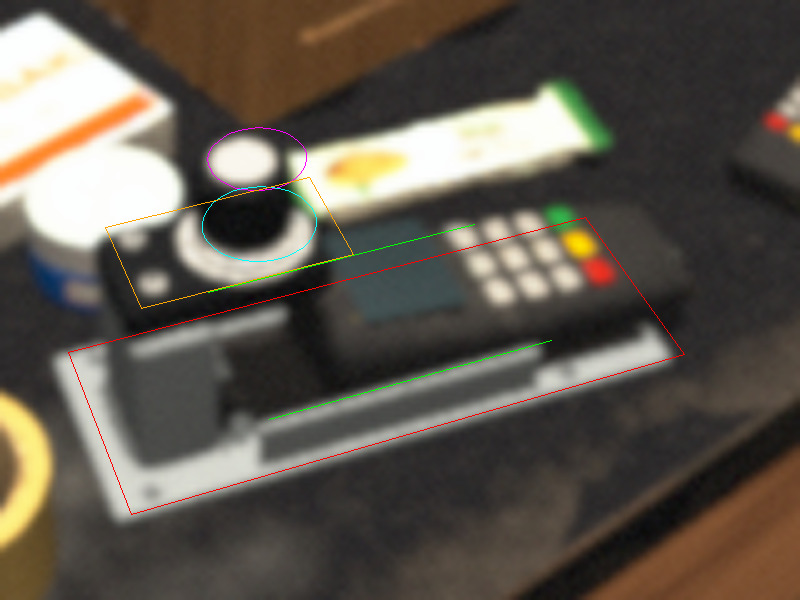

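The top overlay shows the fit within about 3 mm: the knob is at zoomed px (255,237) against (262,240) drawn. In the scene view the stand lies about 3–5 mm further along +x. I'll refine it with the wrist camera, but first I'll check the whole top view for obstacles on the path.

View pics/scene0.png

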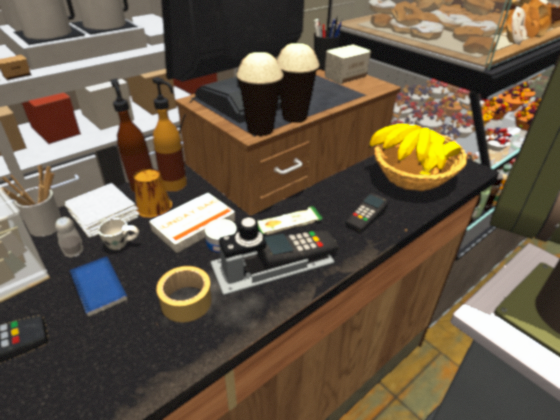

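View pics/top0.png

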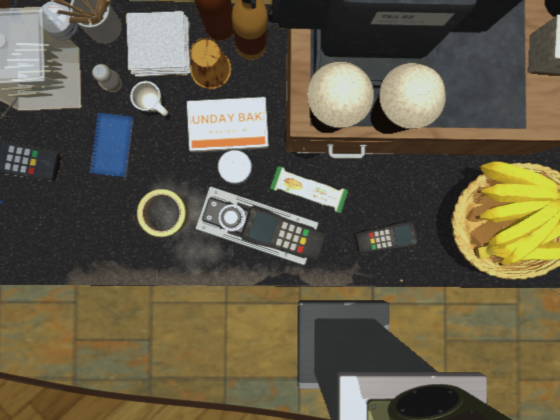

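The path has the fruit basket at top px (455–560, 160–280), so I fly over it at z 300 mm. A third card reader at (30,160) is far off and not part of the job.

Emit:
apply_moves([
  [[0, 0, -0.1], [0, 0, -5], 1],
  [[0, 0, -2.9], [43.3, -63.7, -5], 1],
  [[0, 0, -2.9], [43.3, -63.7, -5], 1],
  [[0, 0, -2.9], [43.3, -63.7, -5], 1],
  [[0, 0, -2.9], [43.3, -63.7, -5], 1],
  [[0, 0, -2.9], [43.3, -63.7, -5], 1],
  [[0, 0, -2.9], [43.3, -63.7, -5], 1],
  [[0, 0, -2.9], [43.3, -63.7, -5], 1],
  [[0, 0, -2.9], [43.3, -63.7, -5], 1],
  [[0, 0, -2.9], [43.3, -63.7, -5], 1],
  [[0, 0, -2.9], [43.3, -63.7, -5], 1],
  [[0, 0, -2.9], [43.3, -63.7, -5], 1],
  [[0, 0, -2.9], [43.3, -63.7, -5], 1],
  [[0, 0, -2.9], [43.3, -63.7, -5], 1],
  [[0, 0, -2.9], [43.3, -63.7, -5], 1],
  [[0, 0, -2.9], [43.3, -63.7, -5], 1],
  [[0, 0, -2.9], [43.3, -63.7, -5], 1],
  [[0, 0, -2.9], [43.3, -63.7, -5], 1],
  [[0, 0, -2.9], [43.3, -63.7, -5], 1],
  [[0, 0, -2.9], [43.3, -63.7, -5], 1],
])

```text
t: 3.3
tcp_pos: [407.0, 148.5, 300.1]
tool_rot: [0.0, -0.072, 0.997, -0.0]
ft_force: [1.3, 0.0, -0.1]
grip_width: -0.0
finger_force: 0.0
```

Emit:
apply_moves([
  [[0, 0, -1.11], [0, 0, 0], 1],
  [[0, 0, -1.11], [0, 0, 0], 1],
  [[0, 0, -1.11], [0, 0, 0], 1],
  [[0, 0, -1.11], [0, 0, 0], 1],
  [[0, 0, -1.11], [0, 0, 0], 1],
  [[0, 0, -1.11], [0, 0, 0], 1],
  [[0, 0, -1.11], [0, 0, 0], 1],
  [[0, 0, -1.11], [0, 0, 0], 1],
  [[0, 0, -1.11], [0, 0, 0], 1],
])

```text
t: 4.2
tcp_pos: [407.0, 148.0, 300.2]
tool_rot: [0.0, -0.584, 0.812, -0.0]
ft_force: [-0.1, 0.8, 0.2]
grip_width: -0.0
finger_force: 0.0
```

Run:
```python
from h import *
o=get_obs(); print(o["tcp_pos"],o["tool_rot"],o["joint_pos"])
p=optics.grab_frame("wrist"); save(p,"w1.png"); np.savez("w1.npz",**{k:np.array(p[k]) for k in("K","eye","orientation")})
print(p["eye"],CR(p).as_matrix().round(3),p["K"][0])
for n in["nose","knob_grip"]: print(n,[(np.round(d["centre"],1).tolist(),round(d["conf"],2)) for d in finder.spot_in(p,n)][:3])
```

```text
[407.03966449 148.02316377 300.15134916] [ 1.31485015e-04 -5.83862858e-01  8.11852291e-01 -6.14542614e-05] [ 2.24725069e-01 -4.07791054e-01  2.04263111e+00 -1.11855684e-05
  1.50646254e+00 -2.59302791e+00]
[380.32940227  69.77307942 425.70644513] [[-0.948  0.301  0.102]
 [ 0.318  0.898  0.304]
 [-0.     0.321 -0.947]] [306.49921043   0.         273.88088524]
nose [([276.0, 239.2], 0.84), ([221.3, 117.8], 0.75)]
knob_grip [([295.5, 256.5], 0.7)]
```

View pics/w1.png

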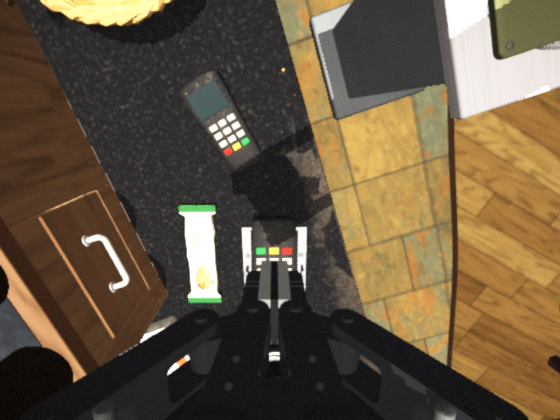

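The wrist view shows the stand's near end with plate corners about (242,228) and (307,228). The terminal's near end is at row ~217 and its keypad at (273,252).

Run:
```python
from h import *
p=dict(np.load("w1.npz"))
im=cv2.imread("pics/w1.png")[195:265,215:335]; cv2.imwrite("pics/w1c.png",cv2.resize(im,None,fx=6,fy=6,interpolation=2))
a=1.2536;u=np.array([np.cos(a),np.sin(a)]);n=np.array([-u[1],u[0]]);o=np.array([461.87,314.57])
for nm,px,z in(("cornL",(242,228),5),("cornR",(307,228),5),("noseTop",(275,217),27),("noseBot",(275,217),10)):
    w=onz(p,px,z); d=w[:2]-o; print(nm,w.round(1),"stand",(d@u).round(1),(d@n).round(1))
```

```text
cornL [477.2 210.6   5. ] stand -94.0 -47.0
cornR [386.5 241.    5. ] stand -93.4 48.7
noseTop [423.3 202.5  27. ] stand -118.5 1.7
noseBot [425.1 208.1  10. ] stand -112.6 1.7
```

View pics/w1c.png

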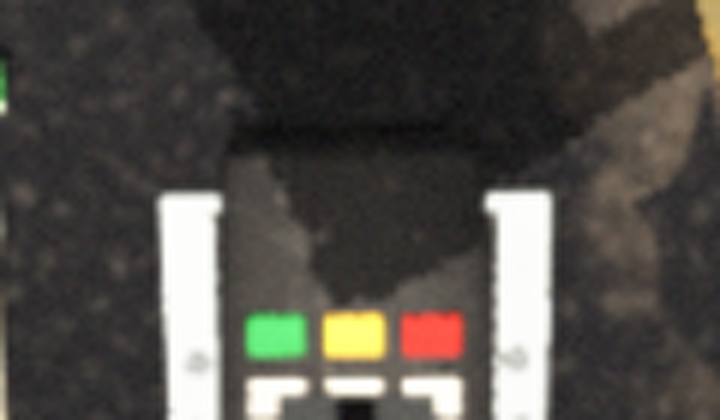

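Emit:
apply_moves([
  [[0, 0, 0], [-1, 0.1, 5], 1],
  [[0, 0, 0], [-2, 0.1, 10], 1],
  [[0, 0, 0], [-3, 0.1, 15], 1],
  [[0, 0, 0], [-3, 0.1, 20], 1],
  [[0, 0, 0], [-3, 0.1, 24], 1],
  [[0, 0, 0], [-3, 0.1, 26], 1],
  [[0, 0, 0], [-3, 0.1, 27.1], 1],
  [[0, 0, 0], [-3, 0.1, 27.1], 1],
  [[0, 0, 0], [-3, 0.1, 27.1], 1],
])

```text
t: 5.25
tcp_pos: [416.9, 177.1, 30.3]
tool_rot: [0.001, -0.584, 0.812, -0.0]
ft_force: [-1.0, -0.9, 0.3]
grip_width: 0.1
finger_force: 0.0
```

Emit:
apply_moves([
  [[0, 0, 0], [-0.5, 0, 0], 1],
  [[0, 0, 0], [-0.9, 0, 0], 1],
  [[0, 0, 0], [-1.1, 0, 0], 1],
  [[0, 0, 0], [-1.3, 0, 0], 1],
  [[0, 0, 0], [-1.5, 0, 0], 1],
  [[0, 0, 0], [-1.7, 0, 0], 1],
  [[0, 0, 0], [-1.9, 0, 0], 1],
  [[0, 0, 0], [-2.1, 0, 0], 1],
  [[0, 0, 0], [-2.3, 0, 0], 1],
  [[0, 0, 0], [-2.5, 0, 0], 1],
  [[0, 0, 0], [-2.7, 0, 0], 1],
  [[0, 0, 0], [-2.9, 0, 0], 1],
  [[0, 0, 0], [-3.1, 0, 0], 1],
  [[0, 0, 0], [-3.3, 0, 0], 1],
])

```text
t: 6.65
tcp_pos: [426.2, 208.3, 29.0]
tool_rot: [0.0, -0.584, 0.812, 0.0]
ft_force: [-0.7, -1.5, 0.3]
grip_width: 0.3
finger_force: 0.9
```

Emit:
apply_moves([
  [[0, 0, 0], [-0.2, 0, 0], 1],
  [[0, 0, 0], [-0.4, 0, 0], 1],
  [[0, 0, 0], [-0.6, 0, 0], 1],
  [[0, 0, 0], [-0.8, 0, 0], 1],
  [[0, 0, 0], [-1, 0, 0], 1],
  [[0, 0, 0], [-1.2, 0, 0], 1],
  [[0, 0, 0], [-1.4, 0, 0], 1],
])

```text
t: 7.35
tcp_pos: [430.7, 221.5, 29.0]
tool_rot: [-0.0, -0.584, 0.812, 0.0]
ft_force: [-0.5, -1.8, -0.2]
grip_width: 0.1
finger_force: 0.9
```

Emit:
apply_moves([
  [[0, 0, 0], [-0.1, 0, 0], 1],
  [[0, 0, 0], [-0.2, 0, 0], 1],
  [[0, 0, 0], [-0.3, 0, 0], 1],
])

```text
t: 7.65
tcp_pos: [431.6, 224.3, 29.0]
tool_rot: [-0.0, -0.584, 0.812, 0.0]
ft_force: [-1.0, -0.8, -0.2]
grip_width: 0.0
finger_force: 0.9
```

Emit:
apply_moves([
  [[0, 0, 0], [-0.1, 0, 0], 1],
  [[0, 0, 0], [-0.2, 0, 0], 1],
  [[0, 0, 0], [-0.3, 0, 0], 1],
])

```text
t: 7.95
tcp_pos: [432.5, 227.1, 29.0]
tool_rot: [-0.0, -0.584, 0.812, 0.0]
ft_force: [-0.2, -1.4, -0.3]
grip_width: 0.0
finger_force: 0.9
```

Emit:
apply_moves([
  [[0, 0, 0], [-0.1, 0, 0], 1],
  [[0, 0, 0], [-0.15, 0, 0], 1],
])

```text
t: 8.15
tcp_pos: [433.1, 228.6, 29.0]
tool_rot: [0.0, -0.584, 0.812, 0.0]
ft_force: [0.1, -2.5, 0.2]
grip_width: -0.1
finger_force: 0.9
```

Emit:
apply_moves([
  [[0, 0, 0], [-0.1, 0, 0], 1],
  [[0, 0, 0], [-0.15, 0, 0], 1],
])

```text
t: 8.35
tcp_pos: [433.4, 229.7, 28.9]
tool_rot: [-0.0, -0.584, 0.812, -0.0]
ft_force: [-1.3, -4.5, 0.0]
grip_width: -0.1
finger_force: 1.9
```

Emit:
apply_moves([
  [[0, 0, 0], [-0.1, 0, 0], 1],
  [[0, 0, 0], [-0.15, 0, 0], 1],
])

```text
t: 8.55
tcp_pos: [433.4, 230.4, 28.7]
tool_rot: [-0.001, -0.584, 0.812, -0.0]
ft_force: [-2.1, -6.8, 1.0]
grip_width: 0.1
finger_force: 3.6
```

Emit:
apply_moves([
  [[0, 0, 0], [0.1, 0, 0], 1],
  [[0, 0, 0], [0.2, 0, 0], 1],
  [[0, 0, 0], [0.4, 0, 0], 1],
  [[0, 0, 0], [3, 0, 0], 1],
  [[0, 0, 0], [3, 0, -5], 0],
  [[0, 0, 0], [3, 0, -10], 0],
  [[0, 0, 0], [0, 0, -14], 0],
  [[0, 0, 0], [-4, 0, -17], 0],
  [[0, 0, 0], [-8, 0, -20], 0],
  [[0, 0, 0], [-8, 0, -20], 0],
  [[0, 0, 0], [-8, 0, -20], 0],
  [[0, 0, 0], [-8, 0, -20], 0],
  [[0, 0, 0], [-8, 0, -20], 0],
])

```text
t: 9.85
tcp_pos: [458.4, 306.0, 227.1]
tool_rot: [-0.002, -0.584, 0.812, 0.0]
ft_force: [-1.0, 0.1, 0.3]
grip_width: 85.5
finger_force: 0.0
```

Run:
```python
from h import *
o=get_obs(); print(o["tcp_pos"],o["tool_rot"],o["joint_pos"])
p=optics.grab_frame("wrist"); save(p,"w2.png"); np.savez("w2.npz",**{k:np.array(p[k]) for k in("K","eye","orientation")})
for n in["nose","knob_grip","knob_mark","flange_mark","buffers"]: print(n,[(np.round(d["centre"],1).tolist(),round(d["conf"],2)) for d in finder.spot_in(p,n)][:3])
for X in [[485.4,388.9,118.5],[485.4,388.9,128],[485.4,388.9,95]]: print(proj(p,X))
```

```text
[458.41875816 305.98204725 227.07755371] [-1.56575136e-03 -5.83577779e-01  8.12055705e-01  2.37021894e-04] [ 4.91129321e-01 -7.74008673e-02  1.89409409e+00  5.95079617e-05
  1.32806609e+00 -2.32593835e+00]
nose [([272.1, 196.2], 0.93), ([224.6, 5.7], 0.9)]
knob_grip [([275.7, 263.7], 0.9)]
knob_mark [([272.5, 306.4], 0.82)]
flange_mark [([272.4, 303.6], 0.76)]
buffers [([276.8, 263.4], 0.94)]
[274.06401599 309.52785716]
[274.09465321 316.22229071]
[273.99617432 294.70400281]
```

View pics/w2.png

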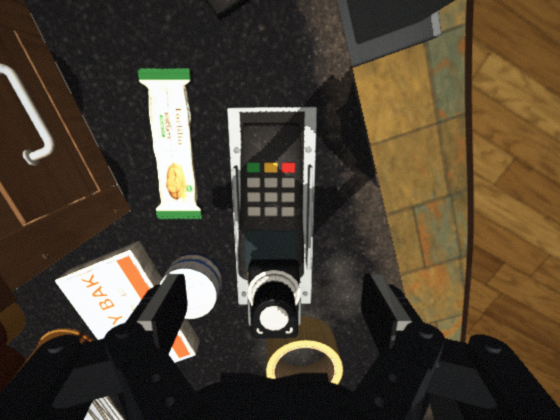

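The knob top shows at (273,317), matching my predicted (274,316). The terminal is home, and nothing stands under the fingers' path.

Emit:
apply_moves([
  [[0, 0, 0], [-4.5, 0.1, 0], 0],
  [[0, 0, 0], [-8.7, 0.1, 0], 0],
  [[0, 0, 0], [-8.7, 0.1, 0], 0],
  [[0, 0, 0], [-8.7, 0.1, 4], 0],
  [[0, 0, 0], [-8.7, 0.1, 8], 0],
  [[0, 0, 0], [-8.7, 0.1, 10.8], 0],
  [[0, 0, 0], [-8.7, 0.1, 10.8], 0],
  [[0, 0, 0], [-8.7, 0.1, 10.8], 0],
])

```text
t: 10.95
tcp_pos: [486.1, 389.6, 121.3]
tool_rot: [-0.0, -0.584, 0.812, -0.0]
ft_force: [0.0, 0.0, 0.5]
grip_width: 85.5
finger_force: 0.0
```

Emit:
apply_moves([
  [[0, 0, 0], [0.1, 0, 0.2], 0],
  [[0, 0, 0], [0.1, 0, 0.2], 0],
  [[0, 0, 0], [0.1, 0, 0.2], 1],
  [[0, 0, 0], [0.1, 0, 0.2], 1],
  [[0, 0, 0], [0.1, 0, 0.2], 1],
  [[0, 0, 0], [0.1, 0, 0.2], 1],
  [[0, 0, 0], [0.1, 0, 0.2], 1],
  [[0, 0, 0], [0.1, 0, 0.2], 1],
])

```text
t: 11.75
tcp_pos: [486.2, 389.1, 119.8]
tool_rot: [0.0, -0.584, 0.812, -0.0]
ft_force: [0.4, -1.7, 3.8]
grip_width: 36.4
finger_force: 60.1
```

```bash
python3 -c "
from h import *
o=get_obs(); print({k:o[k] for k in ('t','tcp_pos','ft_force','ft_torque','grip_width','finger_force','joint_pos','joint_torque')})"
```

```text
{'t': 11.75, 'tcp_pos': array([486.2486696 , 389.10254352, 119.79246653]), 'ft_force': array([ 0.39190702, -1.73583552,  3.82080756]), 'ft_torque': array([-0.29209068,  0.06768482,  0.00236815]), 'grip_width': 36.39587872860994, 'finger_force': 60.09304404258728, 'joint_pos': array([ 5.88861435e-01,  1.76525565e-01,  1.82029744e+00, -4.37233532e-04,
        1.14382434e+00, -2.22904650e+00]), 'joint_torque': array([ 8.95001795e-01, -3.88777971e+01, -3.14497483e+01,  3.92509382e-01,
       -2.66476376e-01,  2.51087855e-02])}
```

Emit:
apply_moves([
  [[0, 0, 0.1], [0, 0, 0], 1],
  [[0, 0, 0.2], [0, 0, 0], 1],
  [[0, 0, 0.3], [0, 0, 0], 1],
  [[0, 0, 0.4], [0, 0, 0], 1],
  [[0, 0, 0.5], [0, 0, 0], 1],
  [[0, 0, 0.6], [0, 0, 0], 1],
  [[0, 0, 0.7], [0, 0, 0], 1],
])

```text
t: 12.45
tcp_pos: [486.3, 389.1, 119.8]
tool_rot: [0.001, -0.269, 0.963, -0.0]
ft_force: [-0.5, -1.8, 5.1]
grip_width: 36.3
finger_force: 60.2
```

```bash
cat > q.py <<'E'
from h import *
o=get_obs(); a=rot(o["tool_rot"]).as_matrix()[:,0]; az=np.arctan2(a[1],a[0])%6.2832
print("t",o["t"],"turned %.3f"%((4.389-az)%6.2832),"ftz",o["ft_torque"].round(3),"j6",o["joint_torque"][5].round(3),o["joint_pos"][5].round(3),"F",o["ft_force"].round(1),"tcp",o["tcp_pos"].round(1),"w",o["grip_width"].round(1))
E
python3 q.py
```

```text
Traceback (most recent call last):
  File "q.py", line 3, in <module>
    print("t",o["t"],"turned %.3f"%((4.389-az)%6.2832),"ftz",o["ft_torque"].round(3),"j6",o["joint_torque"][5].round(3),o["joint_pos"][5].round(3),"F",o["ft_force"].round(1),"tcp",o["tcp_pos"].round(1),"w",o["grip_width"].round(1))
                                                                                                                                                                                                              ^^^^^^^^^^^^^^^^^^^^^
AttributeError: 'float' object has no attribute 'round'
```

```bash
sed -i 's/,"w",o\["grip_width"\].round(1)//' q.py; python3 q.py
```

```text
t 12.45 turned 0.703 ftz [-0.305 -0.044  0.41 ] j6 -0.477 -1.526 F [-0.5 -1.8  5.1] tcp [486.3 389.1 119.8]
```

Emit:
apply_moves([
  [[0, 0, 0.1], [0, 0, 0], 1],
  [[0, 0, 0.2], [0, 0, 0], 1],
  [[0, 0, 0.3], [0, 0, 0], 1],
  [[0, 0, 0.4], [0, 0, 0], 1],
])

```text
t: 12.85
tcp_pos: [486.3, 389.1, 119.8]
tool_rot: [0.001, -0.072, 0.997, -0.0]
ft_force: [0.1, -2.7, 5.3]
grip_width: 36.4
finger_force: 60.2
```

```bash
python3 q.py
```

```text
t 12.85 turned 1.103 ftz [-0.343 -0.023  0.316] j6 -0.478 -1.126 F [ 0.1 -2.7  5.3] tcp [486.3 389.1 119.8]
```

Emit:
apply_moves([
  [[0, 0, 0.1], [0, 0, 0], 1],
  [[0, 0, 0.2], [0, 0, 0], 1],
])

```text
t: 13.05
tcp_pos: [486.3, 389.1, 119.8]
tool_rot: [0.001, 0.028, 1.0, -0.0]
ft_force: [0.0, -1.6, 5.2]
grip_width: 36.3
finger_force: 60.2
```

```bash
python3 q.py
```

```text
t 13.05 turned 1.303 ftz [-0.334 -0.035  0.305] j6 -0.477 -0.926 F [ 0.  -1.6  5.2] tcp [486.3 389.1 119.8]
```

Emit:
apply_moves([
  [[0, 0, 0.1], [0, 0, 0], 1],
  [[0, 0, 0.2], [0, 0, 0], 1],
])

```text
t: 13.25
tcp_pos: [486.3, 389.1, 119.8]
tool_rot: [0.001, 0.128, 0.992, 0.0]
ft_force: [-0.2, -0.8, 5.3]
grip_width: 36.5
finger_force: 60.2
```

```bash
python3 q.py
```

```text
t 13.25 turned 1.503 ftz [-0.317 -0.044  0.347] j6 -0.477 -0.726 F [-0.2 -0.8  5.3] tcp [486.3 389.1 119.8]
```

Baseline is constant (j6 0.477). Continue in 0.2 rad steps.

Emit:
apply_moves([
  [[0, 0, 0.1], [0, 0, 0], 1],
  [[0, 0, 0.2], [0, 0, 0], 1],
])

```text
t: 13.45
tcp_pos: [486.3, 389.1, 119.8]
tool_rot: [0.001, 0.226, 0.974, 0.0]
ft_force: [-0.5, -2.4, 3.2]
grip_width: 36.6
finger_force: 60.2
```

```bash
python3 q.py
```

```text
t 13.45 turned 1.703 ftz [-0.263 -0.024  0.327] j6 -0.477 -0.526 F [-0.5 -2.4  3.2] tcp [486.3 389.1 119.8]
```

Emit:
apply_moves([
  [[0, 0, 0.1], [0, 0, 0], 1],
  [[0, 0, 0.2], [0, 0, 0], 1],
])

```text
t: 13.65
tcp_pos: [486.3, 389.0, 119.8]
tool_rot: [0.001, 0.322, 0.947, 0.0]
ft_force: [0.4, -1.5, 5.0]
grip_width: 36.2
finger_force: 60.2
```

```bash
python3 q.py
```

```text
t 13.65 turned 1.903 ftz [-0.332 -0.005  0.335] j6 -0.477 -0.326 F [ 0.4 -1.5  5. ] tcp [486.3 389.  119.8]
```

Emit:
apply_moves([
  [[0, 0, 0.1], [0, 0, 0], 1],
  [[0, 0, 0.2], [0, 0, 0], 1],
])

```text
t: 13.85
tcp_pos: [486.3, 389.1, 119.8]
tool_rot: [0.001, 0.415, 0.91, 0.0]
ft_force: [0.8, -2.1, 3.8]
grip_width: 36.4
finger_force: 60.3
```

```bash
python3 q.py
```

```text
t 13.85 turned 2.103 ftz [-0.318 -0.028  0.39 ] j6 -0.451 -0.126 F [ 0.8 -2.1  3.8] tcp [486.3 389.1 119.8]
```

Emit:
apply_moves([
  [[0, 0, 0.1], [0, 0, 0], 1],
  [[0, 0, 0.2], [0, 0, 0], 1],
])

```text
t: 14.05
tcp_pos: [486.3, 389.1, 119.8]
tool_rot: [0.001, 0.504, 0.864, 0.0]
ft_force: [0.8, -2.5, 4.1]
grip_width: 36.7
finger_force: 60.4
```

```bash
python3 q.py
```

```text
t 14.05 turned 2.303 ftz [-0.34  -0.052  0.468] j6 -0.351 0.074 F [ 0.8 -2.5  4.1] tcp [486.3 389.1 119.8]
```

Contact with the foot began at about 2.05 rad and the torque is rising 0.5 Nm/rad. The slip is due near 2.5 rad, so I take finer steps now.

Emit:
apply_moves([
  [[0, 0, 0.05], [0, 0, 0], 1],
  [[0, 0, 0.1], [0, 0, 0], 1],
])

```text
t: 14.25
tcp_pos: [486.3, 389.0, 119.8]
tool_rot: [0.001, 0.545, 0.838, 0.0]
ft_force: [1.4, -1.6, 4.2]
grip_width: 36.3
finger_force: 60.4
```

```bash
python3 q.py
```

```text
t 14.25 turned 2.401 ftz [-0.273 -0.031  0.557] j6 0.111 0.172 F [ 1.4 -1.6  4.2] tcp [486.3 389.  119.8]
```

Emit:
apply_moves([
  [[0, 0, 0.05], [0, 0, 0], 1],
  [[0, 0, 0.1], [0, 0, 0], 1],
])

```text
t: 14.45
tcp_pos: [486.4, 389.0, 119.8]
tool_rot: [0.001, 0.586, 0.81, 0.0]
ft_force: [0.4, -1.8, 4.6]
grip_width: 36.2
finger_force: 60.4
```

```bash
python3 q.py
```

```text
t 14.45 turned 2.500 ftz [-0.287 -0.046  0.58 ] j6 0.167 0.272 F [ 0.4 -1.8  4.6] tcp [486.4 389.  119.8]
```

Emit:
apply_moves([
  [[0, 0, 0.05], [0, 0, 0], 1],
  [[0, 0, 0.1], [0, 0, 0], 1],
])

```text
t: 14.65
tcp_pos: [486.4, 389.0, 119.8]
tool_rot: [0.001, 0.626, 0.78, 0.0]
ft_force: [-0.0, -1.3, 4.3]
grip_width: 36.5
finger_force: 60.4
```

```bash
python3 q.py
```

```text
t 14.65 turned 2.600 ftz [-0.352 -0.006  0.606] j6 0.231 0.371 F [-0.  -1.3  4.3] tcp [486.4 389.  119.8]
```

Emit:
apply_moves([
  [[0, 0, 0.05], [0, 0, 0], 1],
])

```text
t: 14.75
tcp_pos: [486.3, 389.0, 119.8]
tool_rot: [0.001, 0.645, 0.764, 0.0]
ft_force: [-0.1, -1.9, 5.7]
grip_width: 36.2
finger_force: 60.5
```

```bash
python3 q.py
```

```text
t 14.75 turned 2.650 ftz [-0.306  0.101  0.345] j6 -0.043 0.422 F [-0.1 -1.9  5.7] tcp [486.3 389.  119.8]
```

Emit:
apply_moves([
  [[0, 0, 0.05], [0, 0, 0], 1],
])

```text
t: 14.85
tcp_pos: [486.3, 389.0, 119.8]
tool_rot: [0.001, 0.664, 0.747, 0.0]
ft_force: [0.7, -2.7, 5.0]
grip_width: 36.1
finger_force: 60.5
```

```bash
python3 q.py
```

```text
t 14.85 turned 2.701 ftz [-0.334 -0.127  0.285] j6 -0.14 0.472 F [ 0.7 -2.7  5. ] tcp [486.3 389.  119.8]
```

Emit:
apply_moves([
  [[0, 0, 0.05], [0, 0, 0], 1],
])

```text
t: 14.95
tcp_pos: [486.2, 389.1, 119.8]
tool_rot: [0.0, 0.683, 0.73, 0.0]
ft_force: [2.8, -2.3, 5.1]
grip_width: 36.3
finger_force: 60.5
```

```bash
python3 q.py
```

```text
t 14.95 turned 2.751 ftz [-0.407 -0.323  0.24 ] j6 -0.307 0.522 F [ 2.8 -2.3  5.1] tcp [486.2 389.1 119.8]
```

The crest was passed at about 2.62 rad and the torque is falling. I continue carefully to about 2.83 rad.

Emit:
apply_moves([
  [[0, 0, 0.04], [0, 0, 0], 1],
])

```text
t: 15.05
tcp_pos: [486.2, 389.1, 119.8]
tool_rot: [0.0, 0.698, 0.716, 0.0]
ft_force: [0.1, -1.8, 4.6]
grip_width: 36.2
finger_force: 60.4
```

```bash
python3 q.py
```

```text
t 15.05 turned 2.791 ftz [-0.351  0.011  0.046] j6 -0.222 0.562 F [ 0.1 -1.8  4.6] tcp [486.2 389.1 119.8]
```

Emit:
apply_moves([
  [[0, 0, 0.03], [0, 0, 0], 1],
])

```text
t: 15.15
tcp_pos: [486.2, 389.0, 119.8]
tool_rot: [0.0, 0.708, 0.706, 0.0]
ft_force: [-0.5, -1.5, 4.1]
grip_width: 36.7
finger_force: 60.4
```

```bash
python3 q.py
```

```text
t 15.15 turned 2.821 ftz [-0.343 -0.034  0.167] j6 0.049 0.592 F [-0.5 -1.5  4.1] tcp [486.2 389.  119.8]
```

Emit:
apply_moves([
  [[0, 0, 0.02], [0, 0, 0], 1],
  [[0, 0, 0.02], [0, 0, 0], 1],
])

```text
t: 15.35
tcp_pos: [486.2, 389.0, 119.7]
tool_rot: [0.0, 0.715, 0.699, 0.0]
ft_force: [0.9, -1.5, 5.2]
grip_width: 36.3
finger_force: 60.5
```

```bash
python3 q.py
```

```text
t 15.35 turned 2.840 ftz [-0.355 -0.036  0.01 ] j6 0.077 0.611 F [ 0.9 -1.5  5.2] tcp [486.2 389.  119.7]
```

Emit:
apply_moves([
  [[0, 0, 0.02], [0, 0, 0], 1],
])

```text
t: 15.45
tcp_pos: [486.2, 389.0, 119.7]
tool_rot: [0.0, 0.722, 0.692, 0.0]
ft_force: [1.0, -2.9, 5.5]
grip_width: 36.1
finger_force: 60.5
```

```bash
python3 q.py
```

```text
t 15.45 turned 2.860 ftz [-0.32  -0.001  0.265] j6 0.011 0.631 F [ 1.  -2.9  5.5] tcp [486.2 389.  119.7]
```

The torque fell to a minimum near 2.80 rad and is building again at 0.27 Nm, so one click is done. I release and rise.

Emit:
apply_moves([
  [[0, 0, 0], [0, 0, 0], 0],
  [[0, 0, 0], [0, 0, 0], 0],
  [[0, 0, 0], [0, 0, 0], 0],
  [[0, 0, 0], [0, 0, 0], 0],
  [[0, 0, 0], [0, 0, -3], 0],
  [[0, 0, 0], [0, 0, -8], 0],
  [[0, 0, 0], [0, 0, -12], 0],
  [[0, 0, 0], [6, 0, -12], 0],
  [[0, 0, 0], [-6, 0, -12], 0],
  [[0, 0, 0], [-6, 0, -12], 0],
  [[0, 0, 0], [-6, 0, -12], 0],
  [[0, 0, 0], [-6, 0, -12], 0],
  [[0, 0, 0], [-6, 0, -12], 0],
])

```text
t: 16.75
tcp_pos: [483.5, 329.5, 239.4]
tool_rot: [-0.0, 0.722, 0.692, 0.001]
ft_force: [0.2, -0.1, -0.6]
grip_width: 85.6
finger_force: 0.0
```

```bash
python3 q.py
python3 - <<'E'
from h import *
p=optics.grab_frame("wrist"); save(p,"w3.png")
for X in [[485.4,388.9,128],[485.4,388.9,95]]: print(proj(p,X))
c=proj(p,[485.4,388.9,118]).astype(int)
for n in["knob_mark","flange_mark"]: print(n,[(np.round(d["centre"],1).tolist(),round(d["conf"],2)) for d in finder.spot_in(p,n)][:3])
im=cv2.imread("pics/w3.png"); cr=im[max(0,c[1]-40):c[1]+40,c[0]-45:c[0]+45]; cr=cv2.resize(cr,None,fx=6,fy=6,interpolation=2)
full=cv2.resize(im,None,fx=.45,fy=.45)
out=np.zeros((cr.shape[0],cr.shape[1]+full.shape[1],3),np.uint8); out[:,:cr.shape[1]]=cr; out[:full.shape[0],cr.shape[1]:]=full
print(out.shape,c); cv2.imwrite("pics/w3c.png",out)
E
```

```text
t 16.75 turned 2.861 ftz [ 0.029  0.016 -0.045] j6 -0.003 0.548 F [ 0.2 -0.1 -0.6] tcp [483.5 329.5 239.4]
[273.57903133 142.53092115]
[273.59514978 138.71570116]
knob_mark [([274.2, 139.5], 0.67)]
flange_mark [([272.1, 122.1], 0.71), ([272.9, 142.3], 0.61)]
(480, 792, 3) [273 141]
```

View pics/w3c.png

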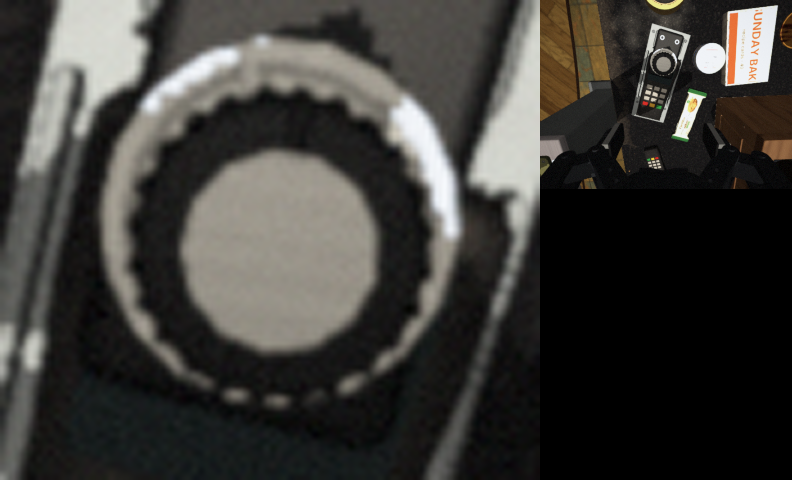

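The crop shows the flange rib at (248,65) and the knob's pointer rib at (298,130). Taken from their centres, the knob has run about 21° (0.37 rad) ahead clockwise, which is one full click. The terminal sits home and the things around it look undisturbed.

```bash
python3 -c "
from rig import ticket; print(ticket.hand_in())"
```

```text
the job is handed in; nothing more can be done
None
```

I pushed the terminal home against the buffers with at most about 7 N, turned the clamp knob clockwise through exactly one click (about 0.37 rad of slip seen in the picture), let it go, and handed the job in at about 17 s; no verdict came back.

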